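# Put the stone carver's tools away

### The arm

A 6-joint arm with a two-finger parallel gripper is mounted at the origin on the work surface. World frame = base frame: x ahead of the robot, y to its left, z up, the work surface at z = 0. Lengths are in mm, angles in rad, forces in N, time in s.
With the tool pointing down it reaches from about 375 to 925 mm from the base axis. Payload 5.7 kg.
Tool frame: the origin (TCP) lies midway between the tips of the shut fingers; the grasp point (between the pads) lies 19 mm behind it; z points along the fingers, y is the direction in which the jaws open and shut (so a half turn about z gives the same grasp; the last joint's range is limited). The gripper opens to 88 mm and grips with 3 to 60 N. Pads are 20 mm wide; open, the fingers measure 115 mm over their backs; the gripper's body (75 mm by 178 mm) begins 61 mm behind the grasp point.
Start: joints at [-1.369, 0.359, 1.51, -0, 1.272, -0.115], TCP at [186.901, -570.114, 222.623] pointing down, gripper open.
Joint ranges: [-2.97, 2.97], [-1.01, 2.36], [0.21, 2.38], [-0.96, 4.11], [0.2, 2.71], [-2.98, 2.98]. Speed limits (rad/s): [2.39, 2.39, 3.14, 3.14, 3.14, 3.14].

### API

Orientations are given as a unit quaternion [x, y, z, w].
In Python, from workcell import sense, imaging, hand_in gives the robot as it stands. The module is installed in compiled form; this text tells all that it offers.
- The arm moves only by the shell command python3 -m crank 'ROWS' [FORCE]. ROWS is JSON, one flat list of numbers, 7 for each row, row after row: the turn, a rotation vector about the tool's x, y, z in rad, then the shift along the tool's x, y, z in units of 40 mm (1.0 is 40 mm), then the finger opening in mm, from 0 to 87.8. In form: [wx, wy, wz, dx, dy, dz, gripper, wx, wy, wz, dx, dy, dz, gripper, ...]. A call has 1 to 12 rows; each row shifts and turns the commanded pose from where the row before left it, along the tool's axes as they then stand; what a row does not reach is not made up. A row lasts 1/12 s, in which the tool goes at most 41.7 mm and 7.16 degrees, less where a joint would pass 70% of its speed; a pose out of reach is approached as far as the arm can. A call is refused whole if a number of a shift passes 1 or a number of a turn 0.125, either way. A call with a gripper value outside its range is refused whole. The fingers move at their own pace and stop on an object; FORCE is the grip in N (left out, the last holds). Time passes only in rows, so rows that do not move let the fingers close. It gives the time, the measured TCP pose, the force and the opening at its end, in the units of the state.
- sense(): the state, without advancing time (a new reading comes with each control period).
- imaging.read_camera(name): name is "scene" or "top" or "wrist"; returns a dict with "img" (480x640x3 uint8, red, green, blue), "depth" (480x640 float32, mm along the optical axis (not along the pixel's ray), 0 where there is no reading), "intrinsics" (3x3 intrinsics, pixels), "k1" (the pictures are not rectified: a ray, as slopes to the right and down, at radius r is drawn at 1 + k1 r^2 times it, then the intrinsics apply), "xyz" and "rotation" of the camera in the world. Camera axes: x right, y up, looking along -z (the intrinsics and any distortion apply to the point x, -y, -z); pixel columns grow to the right and rows downward; lengths in mm; the calibration is good to about 2 mm. A picture is of the moment at which its call begins.
- hand_in(): hands the job in, once; it reports no verdict.
The state is a dict: "time_s": time; "qpos": joint angles; "joint_velocities": joint speeds; "tau": joint torques, N m; "position": TCP position; "eef_rot": TCP orientation; "force": force on the tool from outside, world axes, zero at the start; "ft_torque": the same for the moment, N m; "gripper_width": finger opening in mm.
Only numpy, scipy, OpenCV 4.12 (cv2) and the standard library are available. Lean on these libraries where they do the work, as an engineer would, in place of code of your own. Each camera call takes 0.05 s, during which the arm holds its last target. There are 200 camera calls.

### The job

Put the carver's loose tools away, each kind where it belongs: lay the two steel chisels flat in the chisel rack, each across both rails in a notch of its own; lay the two rubbing stones flat on the floor of the long low tray, not one on the other; and stand the small iron mallet upright on its head inside the square box. Leave the carved rosette slab and the rasp where they lie.

Things in the scene. Friction and masses are not known exactly. Their poses are not given: they have to be found in the camera images.
- point_chisel: Point chisel to be put away: loose steel bar 160 mm long, dark octagonal shank 14 mm thick, tapering over the last 42 mm at its +x end to a point. 0.13 to 0.21 kg. Origin: on the bar's axis at mid-length, 7 mm above the bench (grip it here, within 20 mm); x runs along the bar to the cutting end.
- claw_chisel: Claw chisel to be put away: like the point chisel (steel, 160 mm long, 14 mm octagonal shank) but its +x end is a flat blade 22 mm wide and 6 mm thick, from 47 mm to 80 mm past the origin, with four short teeth. Origin on the axis at mid-length, 7 mm above the bench; x runs along the bar to the teeth. 0.13 to 0.22 kg.
- big_stone: Larger rubbing stone to be put away: dark grey abrasive brick, 85 mm long (its x), 42 mm wide (y), 30 mm high (z), loose. Origin: centre of its underside. 0.15 to 0.31 kg.
- small_stone: Smaller rubbing stone to be put away: mid-grey abrasive brick, 65 mm long (its x), 26 mm wide (y), 24 mm high (z), loose. Origin: centre of its underside. 0.07 to 0.14 kg.
- mallet: Small carver's mallet to be put away, standing on its head with its handle straight up, 165 mm tall overall, loose. Round dark iron head 46 mm high, 52 mm across at its foot and narrowing upward; pale round wooden handle above it, 27 mm thick between 100 and 150 mm above the foot, thinner below. 0.5 to 0.8 kg. Origin: centre of the foot; z runs up the handle.
- chisel_rack: Wooden chisel rack, fixed: base board 120 (x) by 150 mm (y), 12 mm thick; two rails along y at x = -45 and +45 mm, 78 mm clear between them. Notches in both rails at y = -35 and +35 mm: 26 mm wide at the bottom, 45 at the top; bottoms 32, tooth tops 54 mm above the bench. A chisel lies along x across both rails (either way round), axis then 39 mm above the bench. Origin: centre of underside.
- stone_tray: Long low plywood tray for the rubbing stones, fixed: 110 mm (its x) by 240 mm (y) outside, 18 mm high, walls and floor 5 mm thick (100 by 230 mm inside). The two stones fit end to end along y, for instance with centres at y = -55 and +55 mm. Origin: centre of the underside.
- mallet_box: Square plywood box for the mallet, fixed: 120 by 120 mm outside, 40 mm high, walls and floor 6 mm thick (108 by 108 mm inside), empty. Origin: centre of the underside.
- carving: Bystander, to be left where it lies: pale limestone slab 90 by 100 mm carved with a rosette, about 40 mm high, loose, at the left side of the bench. Origin: centre of the underside.
- rasp: Bystander, to be left where it lies: steel rasp with a dark wooden handle, 265 mm long, about 21 mm high, loose, at the right side of the bench. Origin: on the bench under the rasp, 125 mm from the handle's end; x runs along the blade away from the handle.
There are look-alikes about, which are no part of the job. What is shaped like the claw_chisel but green is not meant.

How it is judged:
By the outcome, as a careful person would: the job done as asked, in the order asked, and still so for the second after the job is handed in, with the robot touching nothing.
It also fails if it takes over 136 s, if anything falls off the work surface, if the arm or the gripper's body presses on something with over 40 N, if the wrist force passes 120 N, or if a joint passes its speed limit or range.

## Working session

There is one attempt and no reset: what is moved stays moved. The work goes in short steps, Python scripts to look and compute and a shell command to move; the robot and the scene stay as the last step left them, time stands still between calls to the robot, and variables do not carry over. Pictures are saved under pics/ and viewed, about 12 in all and at most 16, crops included, and the job is handed in when it is done.

```bash
mkdir -p pics; ls; python3 - <<'E'
from workcell import sense, imaging
import cv2
print(sense())
for n in("top","scene"):
    c=imaging.read_camera(n); print(n,c["intrinsics"],c["k1"],c["xyz"],c["rotation"])
    cv2.imwrite(f"pics/{n}0.png",c["img"][:,:,::-1])
E
```

```text
pics
{'time_s': 0.0, 'qpos': array([-1.36910150e+00,  3.59496113e-01,  1.51141563e+00, -1.79983049e-05,
        1.27248271e+00, -1.15094247e-01]), 'joint_velocities': array([-1.01739382e-03, -4.63130358e-04, -5.96357622e-04, -4.85419293e-05,
        9.12717834e-04, -1.64116640e-04]), 'tau': array([ 3.02054366e-03, -5.15366721e+01, -2.70735151e+01,  6.74789026e-02,
        3.50011233e-02, -1.44881537e-04]), 'position': array([ 186.76315061, -569.47877007,  221.82127434]), 'eef_rot': array([ 9.87480971e-01,  1.57735603e-01, -4.75882752e-05, -8.99683026e-04]), 'force': array([-0.10965086, -0.22918908, -0.28203759]), 'ft_torque': array([-0.02097348,  0.04521493, -0.01603843]), 'gripper_width': 87.47486404075221}
top [[624.2152544    0.         332.67135574]
 [  0.         624.2152544  233.79370108]
 [  0.           0.           1.        ]] 0.0046199585526913375 [ 364.88848487   -3.32827293 1556.84879932] [ 0.02812359 -0.03141522 -0.69627231  0.71653822]
scene [[557.10056683   0.         313.38214594]
 [  0.         557.10056683 237.17365146]
 [  0.           0.           1.        ]] -0.05817690405808139 [1709.91260648  195.58785327 1226.83776238] [0.26361998 0.29662735 0.70261931 0.59062917]
```

View pics/top0.png

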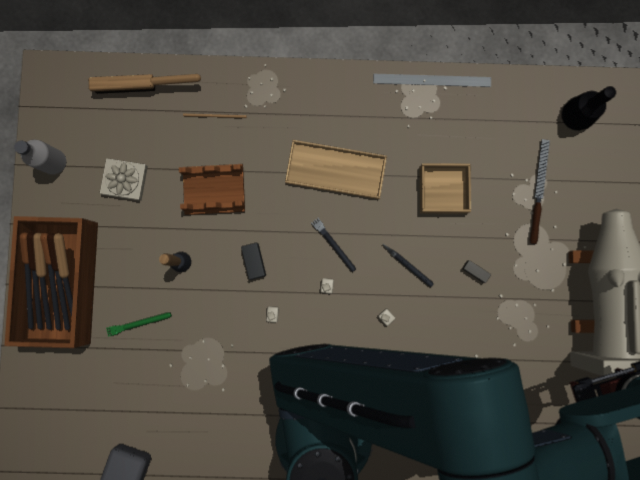

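View pics/scene0.png

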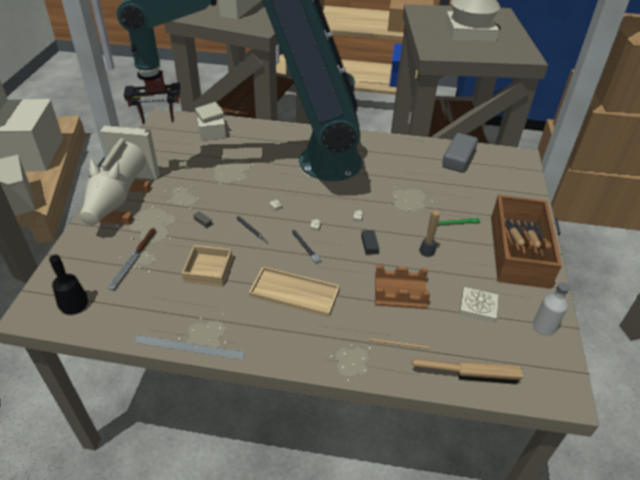

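The top view (u,v) shows:
- **Claw chisel:** steel (335,246), blade at (318,226). Look-alikes are the green one (140,324) and the tools in the crate (50,280).
- **Point chisel:** (408,266).
- **Big stone:** (253,261), versus the large grey block (125,465).
- **Small stone:** (476,271), versus the pale chips (327,286), (272,314) and (387,317).
- **Mallet:** (175,261), versus the black mallet (590,107) and the wooden one (145,83).
- **Targets:** rack (213,189), tray (336,170), box (445,190).

Next I'll measure them and check the choice in a close crop.

```bash
cat > look.py <<'E'
import numpy as np, cv2
from scipy.spatial.transform import Rotation as R
from workcell import sense, imaging
def cam(n):
    c=imaging.read_camera(n); h,w=c["depth"].shape
    uv=np.stack(np.meshgrid(np.arange(w),np.arange(h)),-1).astype(float)
    s=cv2.undistortPoints(uv.reshape(-1,1,2),c["intrinsics"],np.array([c["k1"],0,0,0.])).reshape(h,w,2)
    d=np.dstack([s[...,0],-s[...,1],-np.ones((h,w))])
    c["ray"]=d@R.from_quat(c["rotation"]).as_matrix().T
    c["P"]=c["xyz"]+c["ray"]*c["depth"][...,None].astype(float)
    return c
def onplane(c,u,v,z):
    r=cv2.remap(c["ray"],np.float32([[u]]),np.float32([[v]]),cv2.INTER_LINEAR).ravel() if False else c["ray"][int(round(v)),int(round(u))]
    return c["xyz"]+r*(z-c["xyz"][2])/r[2]
def planemap(c,z): # every pixel's ray on plane z
    return (c["xyz"]+c["ray"]*((z-c["xyz"][2])/c["ray"][...,2])[...,None])[...,:2]
def rect(xy):
    (cx,cy),(w,h),a=cv2.minAreaRect(np.float32(xy))
    if w<h: w,h,a=h,w,a+90
    return np.round([cx,cy,w,h,(a+90)%180-90],1)
E
python3 - <<'E'
from look import *
c=cam("top"); P=c["P"]; img=c["img"]
hsv=cv2.cvtColor(img,cv2.COLOR_RGB2HSV)
b=P[300:340,420:450,2]; print("bench z",np.median(b))
def blob(name,u,v,r,zt,m):
    k=np.zeros(m.shape,bool); k[v-r:v+r,u-r:u+r]=1
    m=(m&k).astype(np.uint8); n,l,s,ce=cv2.connectedComponentsWithStats(m)
    i=1+np.argmax(s[1:,4]); q=l==i
    print(name,rect(planemap(c,zt)[q]),"n",q.sum(),"z",np.round(np.percentile(P[...,2][q],[5,50,95]),1), "rgb",img[q].mean(0).round())
    return q
z=P[...,2]
V=img.max(2); S=hsv[...,1]
dark=(V<75)
print(img[210:216:3,300:303],)
a=blob("claw",335,246,32,7,z>4)
blob("point",408,266,32,7,z>4)
blob("big",253,261,25,30,z>20)
blob("small",476,271,20,24,z>15)
blob("mallet",170,261,25,165,z>140)
blob("mallethead",175,261,25,46,(z>20)&(z<60))
blob("rackbase",213,189,45,54,(z>35))
blob("tray",336,170,60,18,(z>10)&(z<40))
blob("box",445,190,40,40,(z>25)&(z<60))
blob("carving",123,180,35,40,z>25); blob("rasp",540,190,60,15,z>5)
cr=cv2.resize(img[130:300,140:500],None,fx=2.2,fy=2.2,interpolation=cv2.INTER_CUBIC)
cv2.imwrite("pics/crop1.png",cr[:,:,::-1])
E
```

```text
bench z 0.6257893273705122
[[[106  97  84]
  [106  98  85]
  [106  98  84]]

 [[106  98  84]
  [107  97  84]
  [106  98  84]]]
claw [468.8 -11.4 161.7  30.6  36.6] n 437 z [ 5.2 11.9 18. ] rgb [59. 60. 60.]
point [ 423.8 -200.6  168.9   24.3   51.6] n 391 z [ 4.9 11.9 18.5] rgb [48. 48. 48.]
big [423.5 185.   86.   43.1  16.2] n 609 z [23.5 30.3 36.3] rgb [51. 52. 52.]
small [ 413.3 -363.4   66.6   27.    58.4] n 294 z [17.9 24.2 30.4] rgb [80. 78. 74.]
mallet [416.6 362.3  29.   24.5 -88.4] n 128 z [143.6 162.  168.5] rgb [98. 77. 54.]
mallethead [415.9 359.2  43.5  41.    1.6] n 199 z [23.1 43.3 51.1] rgb [28. 28. 30.]
rackbase [644.1 288.5  60.7  14.8 -88.3] n 110 z [37.1 51.2 59. ] rgb [90. 58. 36.]
tray [658.3 -10.  241.1 111.7  81.9] n 667 z [10.7 17.2 23.3] rgb [124. 104.  76.]
box [ 615.3 -282.3  121.9  121.6  -88.3] n 615 z [27.9 38.6 45.7] rgb [108.  90.  65.]
carving [615.4 514.   87.8  84.9 -86.6] n 848 z [25.8 32.  40.2] rgb [125. 120. 107.]
rasp [ 619.5 -518.3  267.    31.3   -6.2] n 878 z [ 7.1 14.8 22.6] rgb [72. 68. 66.]
```

View pics/crop1.png

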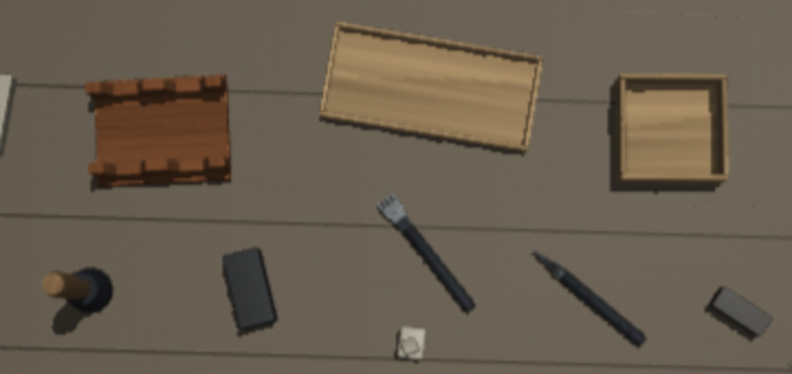

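The crop shows the dark point chisel (crop 590,300), the claw chisel with its toothed blade (430,255), both stones, the iron mallet and the three containers, all as described. I'll refine the chisels and the rack.

```bash
python3 - <<'E'
from look import *
c=cam("top"); P=c["P"]; img=c["img"]; z=P[...,2]
hsv=cv2.cvtColor(img,cv2.COLOR_RGB2HSV).astype(int)
def win(u0,u1,v0,v1):
    k=np.zeros(z.shape,bool); k[v0:v1,u0:u1]=1; return k
def big(m):
    n,l,s,_=cv2.connectedComponentsWithStats(m.astype(np.uint8)); return l==1+np.argmax(s[1:,4])
def pca(xy):
    m=xy.mean(0); _,_,vt=np.linalg.svd(xy-m,full_matrices=False); d=vt[0]; d=d*np.sign(d[0])
    t=(xy-m)@d; return m,d,t.min(),t.max()
for n,w in(("claw",win(300,365,210,280)),("point",win(375,442,235,295))):
    m=big(w&(hsv[...,2]<70)); xy=planemap(c,9)[m]; mm,d,a,b=pca(xy)
    print(n,"dark shank mean",mm.round(1),"ang",np.degrees(np.arctan2(d[1],d[0])).round(1),"ends",a.round(1),b.round(1),"tail",(mm+d*a).round(1),"head",(mm+d*b).round(1))
    m=big(w&((hsv[...,2]<70)|(hsv[...,1]<35))); xy=planemap(c,9)[m]; mm2,_,_,_=pca(xy); t=(xy-mm)@d; print("  all len",(t.max()-t.min()).round(1),"mid",(mm+d*(t.max()+t.min())/2).round(1),"n",m.sum())
w=win(172,252,155,222)
red=w&(hsv[...,1]>100)&(hsv[...,0]<14)
q=w&red&(z>46); xy=P[...,:2][q]
print("rack all z>40",rect(planemap(c,54)[q]),q.sum()); q=w&red&(z>40)
x=P[...,0][q]; y=P[...,1][q]
for nm,s in(("far",x>635),("near",x<620)):
    mm,d,a,b=pca(np.c_[x,y][s]); print(nm,mm.round(1),"ang",np.degrees(np.arctan2(d[1],d[0])).round(1),a.round(1),b.round(1),s.sum(), np.sort(y[s])[[0,-1]].round(1))
f=big(red&(z>5)&(z<20)); print("floor",rect(planemap(c,12)[f]),f.sum())
print("whole",rect(P[...,:2][red&(z>5)]))
t=cv2.resize(img[150:225,165:260],None,fx=8,fy=8,interpolation=cv2.INTER_CUBIC); cv2.imwrite("pics/rack.png",t[:,:,::-1])
for n,u in(("tray",win(280,395,135,205)),("box",win(412,480,155,222))):
    m=big(u&(hsv[...,1]>70)&(hsv[...,2]>85)); print(n,"color",rect(planemap(c,18 if n=="tray" else 40)[m]))
E
```

```text
claw dark shank mean [457.1 -19.7] ang 41.0 ends -67.4 85.9 tail [406.2 -63.9] head [522.   36.7]
  all len 161.5 mid [467.2 -10.9] n 480
point dark shank mean [ 419.  -200.5] ang 51.8 ends -71.9 86.1 tail [ 374.6 -257. ] head [ 472.2 -132.8]
  all len 158.0 mid [ 423.4 -194.9] n 412
rack all z>40 [599.6 290.6 154.  103.7 -84.5] 335
far [644.9 291.9] ang -86.0 -78.3 70.5 179 [221.7 369.9]
near [539.5 265.1] ang 63.2 -318.4 95.3 211 [ -3.3 364.5]
floor [605.2 292.7 150.6  80.9 -85.3] 1720
whole [540.9 165.9 455.5 176.1  65. ]
tray color [658.7 -11.5 241.9 110.9  82.1]
box color [ 616.1 -283.8  121.6  118.4    0.9]
```

View pics/rack.png

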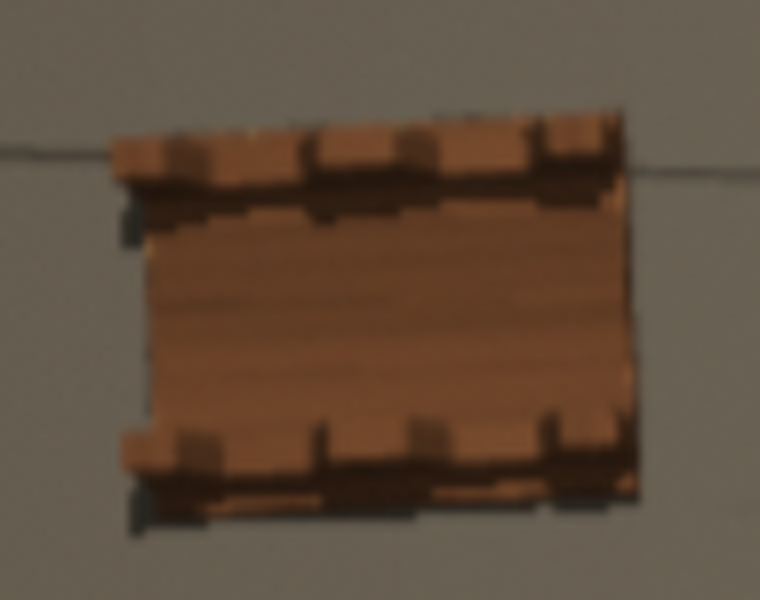

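The rack crop shows two rails of three teeth each, with centre teeth near crop (357,145) and (369,445). Now the goal planner and the rack numbers.

```bash
cat >> look.py <<'E'
def go(x,y,z,th):
    """print: turn about tool z (rad), then shift in tool axes (units of 40mm) after that turn; th = world angle of tool x, deg, mod 180"""
    s=sense(); p=s["position"]; X=R.from_quat(s["eef_rot"]).as_matrix(); a=np.arctan2(X[1,0],X[0,0])
    d=(np.radians(th)-a+np.pi/2)%np.pi-np.pi/2; t=a+d
    T=np.array([[np.cos(t),np.sin(t),0],[np.sin(t),-np.cos(t),0],[0,0,-1]]).T
    T=np.array([[np.cos(t),np.sin(t),0],[np.sin(t),-np.cos(t),0],[0,0,-1.]])
    sh=T@(np.array([x,y,z])-p)/40
    print("t",round(s["time_s"],2),"pos",p.round(1),"th",np.degrees(a).round(1),"tilt",X[:,2].round(3),"F",s["force"].round(1),"w",round(s["gripper_width"],1),"| wz",round(-d,3),"shift",sh.round(3),"q6",s["qpos"][5].round(2))
E
python3 - <<'E'
from look import *
c=cam("top")
def at(u,v,z): return onplane(c,165+u/8,150+v/8,z)[:2].round(1)
print("ctr teeth",at(357,148,54),at(369,445,54)); print("notches far",at(255,165,32),at(482,148,32),"near",at(268,462,32),at(495,447,32))
print("far ends",at(114,158,54),at(620,130,54),"near",at(124,452,54),at(615,430,54))
go(423.5,-196,150,51.8)
E
```

```text
ctr teeth [643.9 294.6] [550.9 288. ]
notches far [639.5 330.6] [649.1 261.9] near [547.7 323.9] [554.7 253. ]
far ends [636.7 369.6] [651.1 217. ] near [548.7 362.9] [557.9 213.2]
t 0.25 pos [ 186.8 -569.8  222.2] th 18.2 tilt [-0.     0.001 -1.   ] F [ 0.8 -0.3 -0.7] w 88.0 | wz -0.587 shift [11.003 -1.13   1.805] q6 -0.12
```

```bash
python3 -m crank '[0,0,-0.117,0,0,0,87,0,0,-0.118,0,0,0,87,0,0,-0.117,0,0,0,87,0,0,-0.118,0,0,0,87,0,0,-0.117,0,0,0,87]' 
python3 -m crank '[0,0,0,0.92,-0.094,0.15,87,0,0,0,0.92,-0.094,0.15,87,0,0,0,0.92,-0.094,0.15,87,0,0,0,0.92,-0.094,0.15,87,0,0,0,0.92,-0.094,0.15,87,0,0,0,0.92,-0.094,0.15,87,0,0,0,0.92,-0.094,0.15,87,0,0,0,0.92,-0.094,0.15,87,0,0,0,0.92,-0.094,0.15,87,0,0,0,0.92,-0.094,0.15,87,0,0,0,0.92,-0.094,0.15,87,0,0,0,0.88,-0.094,0.15,87]'
python3 -m crank '[0,0,0,0,0,0,87,0,0,0,0,0,0,87]'
python3 - <<'E'
from look import *
go(423.5,-196,150,51.8)
c=cam("wrist"); print(c["xyz"],c["k1"]); cv2.imwrite("pics/w1.png",c["img"][:,:,::-1])
E
```

```text
time_s: 0.67
position: [186.9, -570.0, 222.5]
eef_rot: [0.898, 0.439, 0.0, -0.0]
force: [-0.4, -0.5, 0.2]
gripper_width: 87.1
time_s: 1.67
position: [424.4, -194.8, 150.6]
eef_rot: [0.9, 0.437, 0.0, 0.0]
force: [0.4, -0.1, -0.4]
gripper_width: 87.1
time_s: 1.83
position: [424.0, -194.9, 150.4]
eef_rot: [0.899, 0.439, -0.0, -0.0]
force: [-0.3, -0.7, 0.7]
gripper_width: 87.3
t 1.83 pos [ 424.  -194.9  150.4] th 52.0 tilt [-0.001  0.    -1.   ] F [-0.3 -0.7  0.7] w 87.3 | wz 0.004 shift [-0.03   0.007  0.009] q6 0.08
[ 468.65050114 -139.09170468  311.94792974] -0.06186736118553269
```

View pics/w1.png

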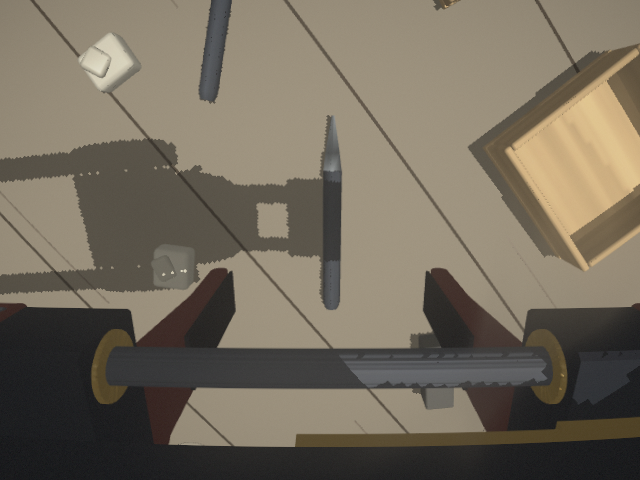

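The wrist view shows the point chisel vertical, with its tip at (331,116) and tail at (331,308), and the claw's tail at (208,98). I'll cast these onto z=7.

```bash
python3 - <<'E'
from look import *
c=cam("wrist")
a,b=onplane(c,331,115,7)[:2],onplane(c,331.5,309,7)[:2]; e,f=onplane(c,332.3,185,7)[:2],onplane(c,331.7,300,7)[:2]
d=a-b; m=(a+b)/2; g=e-f
print(a,b,"len",np.hypot(*d),"mid",m,"ang",np.degrees(np.arctan2(d[1],d[0])),np.degrees(np.arctan2(g[1],g[0])))
go(m[0],m[1],4,np.degrees(np.arctan2(d[1],d[0])))
E
```

```text
[ 476.31088003 -133.28851069] [ 377.40945508 -261.36894827] len 161.82116780740955 mid [ 426.86016756 -197.32872948] ang 52.32532157738369 52.05956769580859
t 1.93 pos [ 423.6 -197.   150.8] th 51.8 tilt [-0. -0. -1.] F [-0.7 -0.6 -0.1] w 87.2 | wz -0.009 shift [0.044 0.07  3.67 ] q6 0.08
```

```bash
python3 -m crank '[0,0,0,0.02,0.03,0.8,50,0,0,0,0.02,0.03,0.8,50,0,0,0,0,0,0.8,50,0,0,0,0,0,0.8,50,0,0,0,0,0,0.45,50,0,0,0,0,0,0,50,0,0,0,0,0,0,0,0,0,0,0,0,0,0,0,0,0,0,0,0,0,0,0,0,0,0,0,0,0,0,0,0,0,0,0]' 30
python3 -m crank '[0,0,0,0,0,0,0,0,0,0,0,0,0,0,0,0,0,0,0,0,0]'
python3 -m crank '[0,0,0,0,0,-0.5,0,0,0,0,0,0,-0.8,0,0,0,0,0,0,-0.8,0,0,0,0,0,0,-0.8,0,0,0,0,0,0,-0.8,0,0,0,0,0,0,0,0,0,0,0,0,0,0,0]'
python3 - <<'E'
from look import *
go(600.7,256.1,150,4.5)
E
```

```text
time_s: 2.85
position: [427.1, -197.2, 5.7]
eef_rot: [0.9, 0.437, 0.001, 0.001]
force: [-0.6, -0.1, 0.6]
gripper_width: 20.3
time_s: 3.1
position: [426.7, -196.8, 5.4]
eef_rot: [0.9, 0.437, 0.0, 0.0]
force: [-1.3, -0.2, 8.1]
gripper_width: 13.7
time_s: 3.68
position: [427.7, -197.3, 154.3]
eef_rot: [0.9, 0.437, 0.001, 0.002]
force: [0.0, 0.9, -2.8]
gripper_width: 13.6
t 3.68 pos [ 427.7 -197.3  154.3] th 51.8 tilt [ 0.004 -0.002 -1.   ] F [ 0.   0.9 -2.8] w 13.6 | wz 0.826 shift [  5.201 -10.961   0.107] q6 0.09
```

Gripped (opening 13.6 mm). Carrying it to the −y notch.

```bash
python3 -m crank '[0,0,0.118,0,0,0,0,0,0,0.118,0,0,0,0,0,0,0.118,0,0,0,0,0,0,0.118,0,0,0,0,0,0,0.118,0,0,0,0,0,0,0.118,0,0,0,0,0,0,0.118,0,0,0,0]'
python3 -m crank '[0,0,0,0.371,-0.783,0,0,0,0,0,0.371,-0.783,0,0,0,0,0,0.371,-0.783,0,0,0,0,0,0.371,-0.783,0,0,0,0,0,0.371,-0.783,0,0,0,0,0,0.371,-0.783,0,0,0,0,0,0.371,-0.783,0,0,0,0,0,0.371,-0.783,0,0,0,0,0,0.371,-0.783,0,0,0,0,0,0.371,-0.783,0,0,0,0,0,0.371,-0.783,0,0]'
python3 -m crank '[0,0,0,0.371,-0.783,0,0,0,0,0,0.371,-0.783,0,0,0,0,0,0.371,-0.783,0,0,0,0,0,0,0,0,0,0,0,0,0,0,0,0]'
python3 - <<'E'
from look import *
go(600.7,256.1,38.5,4.5)
c=cam("wrist"); cv2.imwrite("pics/w2.png",c["img"][:,:,::-1])
E
```

```text
time_s: 4.27
position: [425.0, -195.7, 150.5]
eef_rot: [0.999, 0.036, -0.002, -0.001]
force: [-0.1, 0.3, -2.2]
gripper_width: 13.6
time_s: 5.18
position: [561.1, 161.0, 150.1]
eef_rot: [0.999, 0.039, -0.002, 0.0]
force: [1.2, -0.7, -2.3]
gripper_width: 13.8
time_s: 5.6
position: [598.4, 257.9, 149.8]
eef_rot: [0.999, 0.04, -0.002, 0.0]
force: [0.6, -0.8, -2.6]
gripper_width: 13.6
t 5.6 pos [598.4 257.9 149.8] th 4.6 tilt [-0.004 -0.001 -1.   ] F [ 0.6 -0.8 -2.6] w 13.6 | wz 0.002 shift [0.054 0.049 2.783] q6 1.79
```

View pics/w2.png

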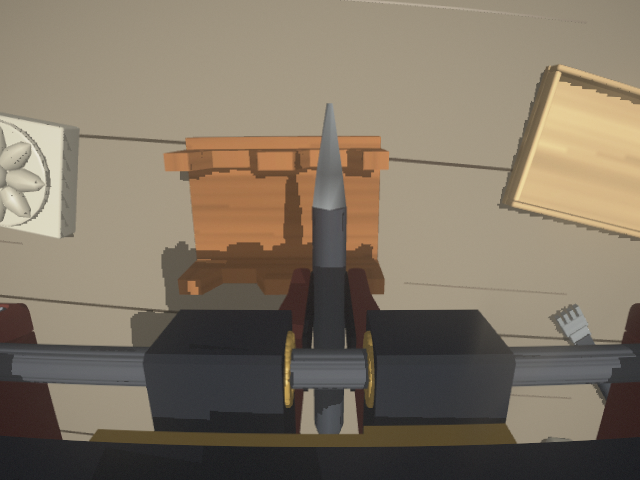

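The rack lies below the held chisel: far rail ends at about (166,152) and (388,152), near rail ends at about (181,268) and (384,268). I'll check the rack pose from these.

```bash
python3 - <<'E'
from look import *
c=cam("wrist")
q=[onplane(c,u,v,54)[:2] for u,v in((166,156),(388,156),(181,281),(384,279))]
print(np.round(q,1),np.mean(q,0), [np.degrees(np.arctan2(*(a-b)[::-1])).round(1) for a,b in((q[0],q[1]),(q[2],q[3]),((q[0]+q[1])/2 ,(q[2]+q[3])/2 ))], np.hypot(*(q[0]-q[1])),np.hypot(*(q[2]-q[3])))
P=c["P"];m=(P[...,2]>46)&(P[...,2]<60)&(P[...,0]>630)&(P[...,0]<670)&(P[...,1]<380)&(P[...,1]>205)
print(m.sum(),"far rail xmean",P[...,0][m].mean())
E
```

```text
[[644.1 368.3]
 [655.3 221.2]
 [555.2 360. ]
 [568.6 213.7]] [605.8168298  290.78471927] [np.float64(94.4), np.float64(95.3), np.float64(5.1)] 147.476484054585 146.94713120229477
2067 far rail xmean 646.9747352294636
```

```bash
python3 -m crank '[0,0,0,0.15,0.05,0.4,0,0,0,0,0,0,0.7,0,0,0,0,0,0,0.7,0,0,0,0,0,0,0.5,0,0,0,0,0,0,0.3,0,0,0,0,0,0,0.16,0,0,0,0,0,0,0,0,0,0,0,0,0,0,0]'
python3 -c "
from look import *
go(604.7,256.1,37.5,4.5)"
```

```text
time_s: 6.37
position: [606.1, 254.6, 42.9]
eef_rot: [0.999, 0.039, 0.0, -0.0]
force: [0.3, 0.1, -1.9]
gripper_width: 14.1
t 6.37 pos [606.1 254.6  42.9] th 4.4 tilt [ 0.001  0.    -1.   ] F [ 0.3  0.1 -1.9] w 14.1 | wz -0.001 shift [-0.033 -0.04   0.134] q6 1.79
```

```bash
python3 -m crank '[0,0,0,0,0,0.06,0,0,0,0,0,0,0,0]'
python3 -m crank '[0,0,0,0,0,0.05,0,0,0,0,0,0,0,0]'
python3 -c "
from look import *
go(604.7,256.1,37.5,4.5)"
```

```text
time_s: 6.53
position: [606.6, 255.3, 41.1]
eef_rot: [0.999, 0.039, 0.001, -0.0]
force: [0.2, 0.1, -1.6]
gripper_width: 13.7
time_s: 6.7
position: [606.0, 255.2, 38.3]
eef_rot: [0.999, 0.039, 0.0, -0.0]
force: [-0.8, -0.3, -1.4]
gripper_width: 13.8
t 6.7 pos [606.  255.2  38.3] th 4.5 tilt [ 0.001  0.    -1.   ] F [-0.8 -0.3 -1.4] w 13.8 | wz -0.001 shift [-0.031 -0.024  0.021] q6 1.79
```

Just above rest. One more millimetre, then release with a narrow opening and lift.

```bash
python3 -m crank '[0,0,0,0,0,0.03,0,0,0,0,0,0,0,0]'
python3 -m crank '[0,0,0,0,0,0,34,0,0,0,0,0,0,34,0,0,0,0,0,0,34,0,0,0,0,0,0,34,0,0,0,0,0,0,34,0,0,0,0,0,0,34]'
python3 -m crank '[0,0,0,0,0,-0.4,34,0,0,0,0,0,-0.8,34,0,0,0,0,0,-0.8,34,0,0,0,0,0,-0.8,34,0,0,0,0,0,-0.2,34,0,0,0,0,0,0,34,0,0,0,0,0,0,34]'
python3 - <<'E'
from look import *
go(467.5,-11,150,39)
c=cam("wrist"); cv2.imwrite("pics/w3.png",c["img"][:,:,::-1])
E
```

```text
time_s: 6.87
position: [606.0, 255.2, 37.4]
eef_rot: [0.999, 0.039, 0.0, -0.0]
force: [-0.7, 0.3, 2.2]
gripper_width: 13.8
time_s: 7.37
position: [605.7, 255.1, 36.6]
eef_rot: [0.999, 0.039, -0.0, -0.0]
force: [-0.1, 0.5, -0.2]
gripper_width: 33.4
time_s: 7.95
position: [605.6, 255.0, 156.5]
eef_rot: [0.999, 0.039, 0.0, -0.0]
force: [-0.3, 0.4, 0.4]
gripper_width: 33.9
t 7.95 pos [605.6 255.  156.5] th 4.5 tilt [ 0.  0. -1.] F [-0.3  0.4  0.4] w 33.9 | wz -0.603 shift [-6.868  2.996  0.163] q6 1.79
```

View pics/w3.png

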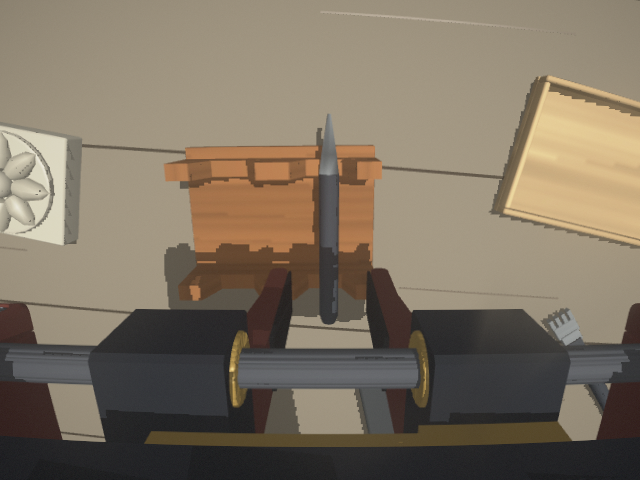

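The point chisel lies straight across both rails in the right-hand notch: tip (328,115), tail (328,322). On to the claw chisel, hovering first.

```bash
python3 -m crank '[0,0,-0.12,0,0,0,50,0,0,-0.12,0,0,0,50,0,0,-0.12,0,0,0,50,0,0,-0.12,0,0,0,50,0,0,-0.12,0,0,0,50]'
python3 -m crank '[0,0,0,-0.763,0.333,0.018,50,0,0,0,-0.763,0.333,0.018,50,0,0,0,-0.763,0.333,0.018,50,0,0,0,-0.763,0.333,0.018,50,0,0,0,-0.763,0.333,0.018,50,0,0,0,-0.763,0.333,0.018,50,0,0,0,-0.763,0.333,0.018,50,0,0,0,-0.763,0.333,0.018,50,0,0,0,-0.763,0.333,0.018,50,0,0,0,0,0,0,50,0,0,0,0,0,0,50]'
python3 - <<'E'
from look import *
go(467.5,-11,150,39)
c=cam("wrist"); cv2.imwrite("pics/w4.png",c["img"][:,:,::-1])
E
```

```text
time_s: 8.42
position: [604.1, 254.5, 153.9]
eef_rot: [0.942, 0.335, -0.002, -0.0]
force: [0.3, 0.2, -0.4]
gripper_width: 49.9
time_s: 9.33
position: [464.8, -11.4, 148.6]
eef_rot: [0.944, 0.331, -0.002, -0.001]
force: [0.0, 0.5, 0.3]
gripper_width: 50.0
t 9.33 pos [464.8 -11.4 148.6] th 38.6 tilt [-0.004  0.001 -1.   ] F [0.  0.5 0.3] w 50.0 | wz -0.006 shift [ 0.06   0.035 -0.036] q6 0.72
```

View pics/w4.png

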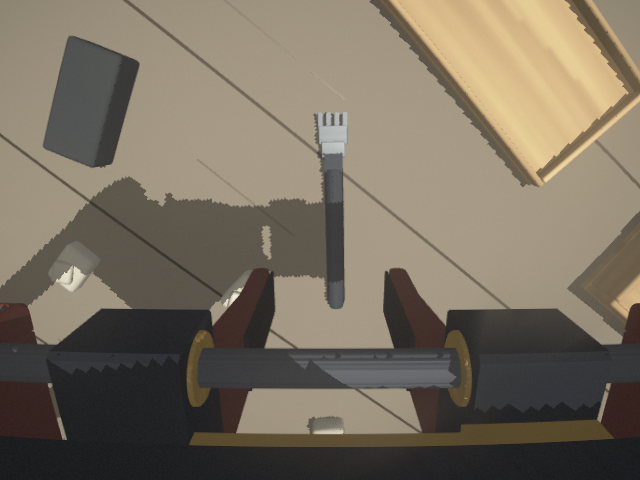

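The claw chisel is at (333,112)–(337,308), with the steel blade up. A pale chip at (235,290) sits near the left finger's path, so I'll compute its clearance.

```bash
python3 - <<'E'
from look import *
c=cam("wrist"); t=cam("top")
a,b=onplane(c,332.5,112,7)[:2],onplane(c,336.5,308,7)[:2]
d=a-b; m=(a+b)/2; th=np.degrees(np.arctan2(d[1],d[0]))
print(a,b,"len",np.hypot(*d),"mid",m,"ang",th)
P=t["P"]; k=np.zeros(P.shape[:2],bool); k[276:298,316:340]=1
hsv=cv2.cvtColor(t["img"],cv2.COLOR_RGB2HSV); k&=(hsv[...,2]>125)
xy=planemap(t,10)[k]; print("chip",rect(xy),k.sum())
u=d/np.hypot(*d); n=np.array([u[1],-u[0]]); q=xy-m; print("along",(q@u).min(),(q@u).max(),"perp",(q@n).min(),(q@n).max())
go(m[0],m[1],4,th)
E
```

```text
[533.36068105  39.67121993] [409.22885502 -64.78009433] len 162.23066074387802 mid [471.29476803 -12.5544372 ] ang 40.07909321349795
chip [368.2   1.   33.8  25.7  -9.6] 131
along -89.23600613504573 -53.02334190773979 perp -96.46101094732276 -58.36611352694052
t 9.48 pos [467.   -9.8 149.5] th 38.9 tilt [-0.001  0.001 -1.   ] F [-0.5 -0.   0.2] w 50.0 | wz -0.021 shift [0.038 0.121 3.637] q6 0.72
```

```bash
python3 -m crank '[0,0,-0.02,0.03,0.05,0.8,50,0,0,0,0,0.02,0.8,50,0,0,0,0,0,0.8,50,0,0,0,0,0,0.8,50,0,0,0,0,0,0.44,50,0,0,0,0,0,0,50,0,0,0,0,0,0,0,0,0,0,0,0,0,0,0,0,0,0,0,0,0,0,0,0,0,0,0,0,0,0,0,0,0,0,0]' 30
python3 -m crank '[0,0,0,0,0,0,0,0,0,0,0,0,0,0,0,0,0,0,0,0,0]'
python3 -m crank '[0,0,0,0,0,-0.5,0,0,0,0,0,0,-0.8,0,0,0,0,0,0,-0.8,0,0,0,0,0,0,-0.8,0,0,0,0,0,0,-0.8,0,0,0,0,0,0,0,0,0,0,0,0,0,0,0]'
python3 - <<'E'
from look import *
go(594.5,326,150,4.5)
E
```

```text
time_s: 10.4
position: [470.1, -11.9, 5.1]
eef_rot: [0.94, 0.342, 0.001, 0.0]
force: [0.3, -0.2, -0.1]
gripper_width: 20.1
time_s: 10.65
position: [470.0, -12.0, 5.0]
eef_rot: [0.94, 0.342, 0.0, 0.0]
force: [-0.8, 1.1, 5.6]
gripper_width: 13.7
time_s: 11.23
position: [470.8, -12.3, 154.0]
eef_rot: [0.94, 0.342, 0.002, 0.001]
force: [-0.3, 0.0, -3.0]
gripper_width: 13.8
t 11.23 pos [470.8 -12.3 154. ] th 40.0 tilt [ 0.004 -0.001 -1.   ] F [-0.3  0.  -3. ] w 13.8 | wz 0.619 shift [ 3.747 -8.188  0.1  ] q6 0.7
```

```bash
python3 -m crank '[0,0,0.124,0,0,0,0,0,0,0.124,0,0,0,0,0,0,0.124,0,0,0,0,0,0,0.124,0,0,0,0,0,0,0.123,0,0,0,0]'
python3 -m crank '[0,0,0,0.341,-0.744,0,0,0,0,0,0.341,-0.744,0,0,0,0,0,0.341,-0.744,0,0,0,0,0,0.341,-0.744,0,0,0,0,0,0.341,-0.744,0,0,0,0,0,0.341,-0.744,0,0,0,0,0,0.341,-0.744,0,0,0,0,0,0.341,-0.744,0,0,0,0,0,0.341,-0.744,0,0,0,0,0,0.341,-0.744,0,0,0,0,0,0.341,-0.744,0,0,0,0,0,0,0,0,0]'
python3 -m crank '[0,0,0,0,0,0,0,0,0,0,0,0,0,0]'
python3 - <<'E'
from look import *
go(594.5,326,38.5,4.5)
c=cam("wrist"); cv2.imwrite("pics/w5.png",c["img"][:,:,::-1])
E
```

```text
time_s: 11.65
position: [467.8, -11.8, 150.4]
eef_rot: [0.999, 0.036, -0.002, -0.0]
force: [-0.1, -0.2, -1.1]
gripper_width: 13.3
time_s: 12.65
position: [594.2, 331.3, 149.6]
eef_rot: [0.999, 0.041, -0.0, -0.001]
force: [0.1, -0.5, -2.0]
gripper_width: 13.9
time_s: 12.82
position: [591.7, 325.1, 150.0]
eef_rot: [0.999, 0.04, -0.002, 0.001]
force: [0.2, -0.8, -1.9]
gripper_width: 13.4
t 12.82 pos [591.7 325.1 150. ] th 4.5 tilt [-0.004 -0.002 -1.   ] F [ 0.2 -0.8 -1.9] w 13.4 | wz 0.001 shift [ 0.072 -0.016  2.786] q6 1.89
```

View pics/w5.png

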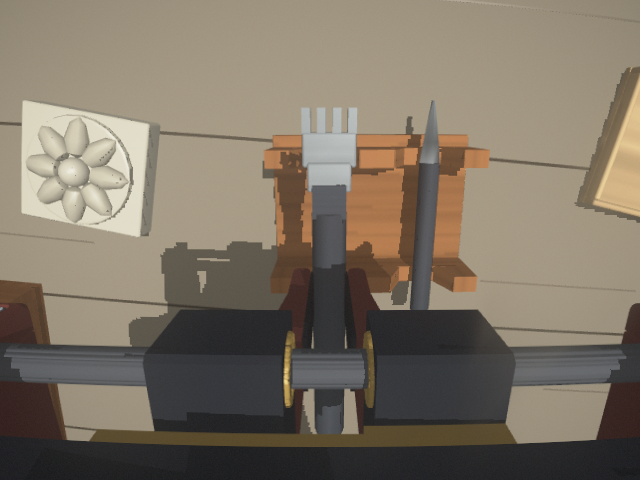

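The view shows the claw held over the left notch, the point chisel seated in the right notch, and the rosette slab clear to the left. Lowering.

```bash
python3 -m crank '[0,0,0,0.07,-0.01,0.4,0,0,0,0,0,0,0.7,0,0,0,0,0,0,0.7,0,0,0,0,0,0,0.5,0,0,0,0,0,0,0.3,0,0,0,0,0,0,0.16,0,0,0,0,0,0,0,0,0,0,0,0,0,0,0]'
python3 -c "
from look import *
go(594.5,326,37.3,4.5)"
```

```text
time_s: 13.53
position: [596.7, 326.5, 42.9]
eef_rot: [0.999, 0.039, 0.0, -0.0]
force: [0.1, 0.3, -2.0]
gripper_width: 13.5
t 13.53 pos [596.7 326.5  42.9] th 4.5 tilt [ 0.001  0.    -1.   ] F [ 0.1  0.3 -2. ] w 13.5 | wz -0.0 shift [-0.055  0.008  0.139] q6 1.89
```

```bash
python3 -m crank '[0,0,0,0,0,0.06,0,0,0,0,0,0,0,0,0,0,0,0,0,0.05,0,0,0,0,0,0,0,0]'
python3 -m crank '[0,0,0,0,0,0.03,0,0,0,0,0,0,0,0]'
python3 -m crank '[0,0,0,0,0,0,34,0,0,0,0,0,0,34,0,0,0,0,0,0,34,0,0,0,0,0,0,34,0,0,0,0,0,0,34,0,0,0,0,0,0,34]'
python3 -m crank '[0,0,0,0,0,-0.4,34,0,0,0,0,0,-0.8,34,0,0,0,0,0,-0.8,34,0,0,0,0,0,-0.8,34,0,0,0,0,0,-0.2,34,0,0,0,0,0,0,34,0,0,0,0,0,0,34]'
python3 - <<'E'
from look import *
go(424,185.5,140,16.2)
c=cam("wrist"); cv2.imwrite("pics/w6.png",c["img"][:,:,::-1])
E
```

```text
time_s: 13.87
position: [596.4, 327.0, 38.3]
eef_rot: [0.999, 0.039, 0.0, -0.0]
force: [0.5, 0.5, -2.3]
gripper_width: 13.4
time_s: 14.03
position: [596.5, 327.0, 36.9]
eef_rot: [0.999, 0.039, 0.0, -0.0]
force: [-0.4, -1.2, -0.2]
gripper_width: 13.9
time_s: 14.53
position: [596.2, 326.8, 36.6]
eef_rot: [0.999, 0.039, 0.0, -0.0]
force: [-0.0, 0.6, 0.7]
gripper_width: 34.1
time_s: 15.12
position: [596.1, 326.7, 156.5]
eef_rot: [0.999, 0.039, 0.0, -0.0]
force: [-0.2, 1.4, -0.8]
gripper_width: 34.2
t 15.12 pos [596.1 326.7 156.5] th 4.5 tilt [ 0.  0. -1.] F [-0.2  1.4 -0.8] w 34.2 | wz -0.204 shift [-5.116  2.19   0.412] q6 1.89
```

View pics/w6.png

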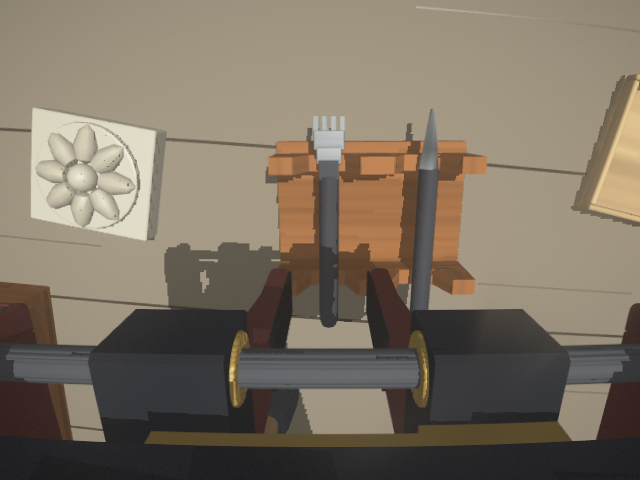

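The claw chisel lies across both rails in its own notch: blade (329,135), tail (328,322). Going straight to the big stone, since the top-view rectangle matched 85×42.

```bash
python3 -m crank '[0,0,-0.102,0,0,0,70,0,0,-0.102,0,0,0,70,0,0,0,-0.731,0.313,0.06,70,0,0,0,-0.731,0.313,0.06,70,0,0,0,-0.731,0.313,0.06,70,0,0,0,-0.731,0.313,0.06,70,0,0,0,-0.731,0.313,0.06,70,0,0,0,-0.731,0.313,0.06,70,0,0,0,-0.731,0.313,0.06,70,0,0,0,0,0,0,70,0,0,0,0,0,0,70]'
python3 - <<'E'
from look import *
c=cam("wrist"); P=c["P"]; z=P[...,2]
m=(z>22)&(z<38)&(abs(P[...,0]-424)<70)&(abs(P[...,1]-185)<60)
n,l,s,_=cv2.connectedComponentsWithStats(m.astype(np.uint8)); q=l==1+np.argmax(s[1:,4])
r=rect(planemap(c,30)[q]); print(r,q.sum(),np.median(z[q]))
go(424,185.5,8,16.2)
E
```

```text
time_s: 16.08
position: [420.8, 184.2, 138.0]
eef_rot: [0.99, 0.14, -0.003, 0.0]
force: [0.5, -0.8, 0.1]
gripper_width: 70.1
[426.2 185.9  83.4  41.4  15.9] 6462 29.278234818829134
t 16.13 pos [423.1 185.1 138.7] th 16.2 tilt [-0.002 -0.    -1.   ] F [0.9 0.8 0. ] w 69.8 | wz -0.001 shift [ 2.300e-02 -3.000e-03  3.267e+00] q6 1.55
```

```bash
python3 -m crank '[0,0,0,0.03,0,0.8,70,0,0,0,0,0,0.8,70,0,0,0,0,0,0.8,70,0,0,0,0,0,0.6,70,0,0,0,0,0,0.25,70,0,0,0,0,0,0,70,0,0,0,0,0,0,30,0,0,0,0,0,0,30,0,0,0,0,0,0,30,0,0,0,0,0,0,30,0,0,0,0,0,0,30,0,0,0,0,0,0,30]' 30
python3 -m crank '[0,0,0,0,0,-0.5,30,0,0,0,0,0,-0.8,30,0,0,0,0,0,-0.8,30,0,0,0,0,0,-0.5,30,0,0,0,0,0,0,30]'
python3 - <<'E'
from look import *
go(666.2,43.8,110,82)
E
```

```text
time_s: 17.13
position: [426.1, 186.2, 10.7]
eef_rot: [0.99, 0.141, 0.001, -0.0]
force: [-0.5, -0.4, 6.0]
gripper_width: 41.5
time_s: 17.55
position: [427.9, 186.6, 117.6]
eef_rot: [0.99, 0.141, 0.004, -0.001]
force: [0.4, -0.3, -2.1]
gripper_width: 42.2
t 17.55 pos [427.9 186.6 117.6] th 16.2 tilt [ 0.007  0.002 -1.   ] F [ 0.4 -0.3 -2.1] w 42.2 | wz -1.148 shift [-2.706  6.397  0.191] q6 1.55
```

```bash
python3 -m crank '[0,0,-0.115,0,0,0,30,0,0,-0.115,0,0,0,30,0,0,-0.115,0,0,0,30,0,0,-0.115,0,0,0,30,0,0,-0.115,0,0,0,30,0,0,-0.115,0,0,0,30,0,0,-0.115,0,0,0,30,0,0,-0.115,0,0,0,30,0,0,-0.115,0,0,0,30,0,0,-0.113,0,0,0,30,0,0,0,0,0,0,30]'
python3 -m crank '[0,0,0,-0.338,0.8,0,30,0,0,0,-0.338,0.8,0,30,0,0,0,-0.338,0.8,0,30,0,0,0,-0.338,0.8,0,30,0,0,0,-0.338,0.8,0,30,0,0,0,-0.338,0.8,0,30,0,0,0,-0.338,0.8,0,30,0,0,0,-0.338,0.8,0,30,0,0,0,0,0,0,30,0,0,0,0,0,0,30,0,0,0,0,0,0,30]'
python3 -c "
from look import *
go(666.2,43.8,15.5,82)"
```

```text
time_s: 18.47
position: [424.1, 185.5, 112.6]
eef_rot: [0.754, 0.657, -0.001, -0.001]
force: [-0.8, -0.2, -3.1]
gripper_width: 41.9
time_s: 19.38
position: [662.0, 43.1, 112.3]
eef_rot: [0.756, 0.655, -0.001, -0.001]
force: [-0.4, 0.3, -4.3]
gripper_width: 42.1
t 19.38 pos [662.   43.1 112.3] th 81.8 tilt [-0.003  0.001 -1.   ] F [-0.4  0.3 -4.3] w 42.1 | wz -0.003 shift [0.031 0.101 2.419] q6 0.1
```

```bash
python3 -m crank '[0,0,0,0.03,0.08,0.7,30,0,0,0,0,0,0.7,30,0,0,0,0,0,0.5,30,0,0,0,0,0,0.3,30,0,0,0,0,0,0.15,30,0,0,0,0,0,0,30,0,0,0,0,0,0,30]'
python3 -m crank '[0,0,0,0,0,0.05,30,0,0,0,0,0,0,30]'
python3 -c "
from look import *
go(666.2,43.8,15.5,82)"
```

```text
time_s: 19.97
position: [667.1, 44.1, 20.4]
eef_rot: [0.755, 0.656, 0.0, 0.0]
force: [0.8, -1.0, -2.6]
gripper_width: 41.8
time_s: 20.13
position: [668.0, 43.8, 19.0]
eef_rot: [0.755, 0.656, 0.001, 0.001]
force: [-0.5, -0.1, -1.4]
gripper_width: 42.0
t 20.13 pos [668.   43.8  19. ] th 82.0 tilt [ 0.002  0.    -1.   ] F [-0.5 -0.1 -1.4] w 42.0 | wz -0.0 shift [-0.006 -0.044  0.088] q6 0.1
```

```bash
python3 -m crank '[0,0,0,0,0,0.06,30,0,0,0,0,0,0,30]'
python3 -m crank '[0,0,0,0,0,0.03,30,0,0,0,0,0,0,30]'
python3 -m crank '[0,0,0,0,0,0,56,0,0,0,0,0,0,56,0,0,0,0,0,0,56,0,0,0,0,0,0,56,0,0,0,0,0,0,56]'
python3 -m crank '[0,0,0,0,0,-0.4,56,0,0,0,0,0,-0.8,56,0,0,0,0,0,-0.8,56,0,0,0,0,0,-0.8,56,0,0,0,0,0,-0.2,56,0,0,0,0,0,0,56]'
python3 - <<'E'
from look import *
c=cam("wrist"); P=c["P"]; z=P[...,2]
m=(z>28)&(z<42)&(abs(P[...,0]-666)<60)&(abs(P[...,1]-44)<60)
if m.sum(): print(rect(P[...,:2][m]),m.sum(),np.median(z[m]))
go(413.3,-363.4,140,58.4)
E
```

```text
time_s: 20.3
position: [667.3, 43.7, 15.8]
eef_rot: [0.755, 0.656, 0.0, 0.0]
force: [-0.1, -0.6, -2.4]
gripper_width: 41.5
time_s: 20.47
position: [667.3, 43.7, 15.7]
eef_rot: [0.755, 0.656, 0.0, 0.0]
force: [-2.8, -1.6, 6.8]
gripper_width: 41.7
time_s: 20.88
position: [667.1, 43.8, 14.1]
eef_rot: [0.755, 0.656, 0.0, -0.0]
force: [0.1, 0.5, -0.4]
gripper_width: 56.1
time_s: 21.38
position: [669.4, 43.7, 137.6]
eef_rot: [0.755, 0.656, 0.002, 0.002]
force: [0.1, -0.3, -0.8]
gripper_width: 55.6
[667.7  42.1  84.3  42.1  81.9] 6610 34.315986651308464
t 21.43 pos [667.8  43.7 135.2] th 82.0 tilt [ 0.002 -0.    -1.   ] F [-0.3 -0.7 -1. ] w 56.2 | wz 0.412 shift [-12.002  -0.085  -0.12 ] q6 0.1
```

The big stone is in the tray: top at z 34 (expected 35), 84×42 at 82°. Next the small stone.

```bash
python3 -m crank '[0,0,0.103,0,0,0,56,0,0,0.103,0,0,0,56,0,0,0.103,0,0,0,50,0,0,0.103,0,0,0,50]'
python3 -m crank '[0,0,0,-0.923,0,0,50,0,0,0,-0.923,0,0,50,0,0,0,-0.923,0,0,50,0,0,0,-0.923,0,0,50,0,0,0,-0.923,0,0,50,0,0,0,-0.923,0,0,50,0,0,0,-0.923,0,0,50,0,0,0,-0.923,0,0,50,0,0,0,-0.923,0,0,50,0,0,0,-0.923,0,0,50,0,0,0,-0.923,0,0,50,0,0,0,-0.923,0,0,50]'
python3 -m crank '[0,0,0,-0.923,0,0,50,0,0,0,0,0,0,50,0,0,0,0,0,0,50]'
python3 - <<'E'
from look import *
c=cam("wrist"); P=c["P"]; z=P[...,2]
m=(z>17)&(z<32)&(abs(P[...,0]-413)<60)&(abs(P[...,1]+363)<60)
n,l,s,_=cv2.connectedComponentsWithStats(m.astype(np.uint8)); q=l==1+np.argmax(s[1:,4])
r=rect(planemap(c,24)[q]); print(r,q.sum(),np.median(z[q]),c["img"][q].mean(0))
go(r[0],r[1],8,r[4])
E
```

```text
time_s: 21.77
position: [665.1, 43.8, 131.3]
eef_rot: [0.874, 0.485, -0.002, -0.001]
force: [-0.3, 0.3, -0.3]
gripper_width: 50.6
time_s: 22.77
position: [432.2, -333.6, 131.9]
eef_rot: [0.873, 0.488, -0.001, -0.002]
force: [-0.3, -1.3, -0.8]
gripper_width: 50.3
time_s: 23.02
position: [413.4, -365.3, 132.1]
eef_rot: [0.874, 0.486, -0.0, -0.002]
force: [-0.2, 0.5, -0.4]
gripper_width: 49.9
[ 415.8 -364.2   65.    25.8   58.2] 3084 23.297649745188693 [79.84241245 77.19811933 70.9653048 ]
t 23.07 pos [ 414.1 -364.   132.3] th 58.3 tilt [-0.002  0.003 -1.   ] F [-0.1  0.5 -0.3] w 49.9 | wz 0.001 shift [0.019 0.039 3.108] q6 -0.29
```

```bash
python3 -m crank '[0,0,0,0.01,0.03,0.8,50,0,0,0,0,0,0.8,50,0,0,0,0,0,0.8,50,0,0,0,0,0,0.5,50,0,0,0,0,0,0.2,50,0,0,0,0,0,0,50,0,0,0,0,0,0,12,0,0,0,0,0,0,12,0,0,0,0,0,0,12,0,0,0,0,0,0,12,0,0,0,0,0,0,12,0,0,0,0,0,0,12]' 25
python3 -m crank '[0,0,0,0,0,0,12,0,0,0,0,0,0,12]'
python3 -m crank '[0,0,0,0,0,-0.5,12,0,0,0,0,0,-0.8,12,0,0,0,0,0,-0.8,12,0,0,0,0,0,-0.5,12,0,0,0,0,0,0,12]'
python3 - <<'E'
from look import *
go(650.8,-65.2,110,82)
E
```

```text
time_s: 24.07
position: [417.0, -365.6, 11.4]
eef_rot: [0.873, 0.488, 0.0, 0.001]
force: [-0.2, 1.3, 7.7]
gripper_width: 25.4
time_s: 24.23
position: [417.0, -365.6, 11.4]
eef_rot: [0.873, 0.487, 0.0, 0.001]
force: [0.8, 1.5, 6.8]
gripper_width: 25.3
time_s: 24.65
position: [418.8, -367.8, 119.0]
eef_rot: [0.873, 0.488, 0.001, 0.004]
force: [0.3, -0.5, -0.6]
gripper_width: 25.5
t 24.65 pos [ 418.8 -367.8  119. ] th 58.4 tilt [ 0.006 -0.006 -1.   ] F [ 0.3 -0.5 -0.6] w 25.5 | wz -0.413 shift [8.3   4.691 0.224] q6 -0.29
```

```bash
python3 -m crank '[0,0,-0.103,0,0,0,12,0,0,-0.103,0,0,0,12,0,0,-0.103,0,0,0,12,0,0,-0.104,0,0,0,12]'
python3 -m crank '[0,0,0,0.755,0.426,0,12,0,0,0,0.755,0.426,0,12,0,0,0,0.755,0.426,0,12,0,0,0,0.755,0.426,0,12,0,0,0,0.755,0.426,0,12,0,0,0,0.755,0.426,0,12,0,0,0,0.755,0.426,0,12,0,0,0,0.755,0.426,0,12,0,0,0,0.755,0.426,0,12,0,0,0,0.755,0.426,0,12,0,0,0,0.755,0.426,0,12,0,0,0,0,0,0,12]'
python3 -m crank '[0,0,0,0,0,0,12,0,0,0,0,0,0,12]'
python3 -c "
from look import *
go(650.8,-65.2,16.5,82)"
```

```text
time_s: 24.98
position: [416.1, -364.8, 113.5]
eef_rot: [0.753, 0.658, 0.0, -0.0]
force: [0.1, -0.5, -1.1]
gripper_width: 25.5
time_s: 25.98
position: [651.6, -57.2, 113.4]
eef_rot: [0.753, 0.658, 0.002, 0.0]
force: [0.1, 1.0, -1.2]
gripper_width: 25.7
time_s: 26.15
position: [647.1, -62.2, 113.2]
eef_rot: [0.754, 0.657, -0.001, -0.001]
force: [-0.9, -0.4, -1.5]
gripper_width: 25.5
t 26.15 pos [647.1 -62.2 113.2] th 82.1 tilt [-0.002 -0.    -1.   ] F [-0.9 -0.4 -1.5] w 25.5 | wz 0.001 shift [-0.061  0.102  2.416] q6 -0.06
```

```bash
python3 -m crank '[0,0,0,-0.06,0.07,0.7,12,0,0,0,0,0,0.7,12,0,0,0,0,0,0.5,12,0,0,0,0,0,0.3,12,0,0,0,0,0,0.15,12,0,0,0,0,0,0,12,0,0,0,0,0,0,12]'
python3 -m crank '[0,0,0,0,0,0.05,12,0,0,0,0,0,0,12]'
python3 -m crank '[0,0,0,0,0,0.03,12,0,0,0,0,0,0,12]'
python3 -c "
from look import *
go(650.8,-65.2,16,82)"
```

```text
time_s: 26.73
position: [650.9, -65.6, 20.7]
eef_rot: [0.755, 0.656, 0.0, 0.0]
force: [0.9, 0.7, -0.7]
gripper_width: 25.5
time_s: 26.9
position: [651.6, -65.2, 19.3]
eef_rot: [0.755, 0.656, 0.001, 0.001]
force: [0.5, -0.6, -1.3]
gripper_width: 25.7
time_s: 27.07
position: [651.0, -64.9, 17.6]
eef_rot: [0.754, 0.656, 0.0, 0.0]
force: [-0.7, 0.5, -2.0]
gripper_width: 25.9
t 27.07 pos [651.  -64.9  17.6] th 82.0 tilt [ 0.001 -0.    -1.   ] F [-0.7  0.5 -2. ] w 25.9 | wz 0.001 shift [-0.007 -0.005  0.039] q6 -0.07
```

```bash
python3 -m crank '[0,0,0,0,0,0.03,12,0,0,0,0,0,0,12]'
python3 -m crank '[0,0,0,0,0,0.02,12,0,0,0,0,0,0,12]'
python3 -m crank '[0,0,0,0,0,0,40,0,0,0,0,0,0,40,0,0,0,0,0,0,40,0,0,0,0,0,0,40,0,0,0,0,0,0,40]'
python3 -m crank '[0,0,0,0,0,-0.4,40,0,0,0,0,0,-0.8,40,0,0,0,0,0,-0.8,40,0,0,0,0,0,-0.8,40,0,0,0,0,0,-0.8,40,0,0,0,0,0,-0.8,40,0,0,0,0,0,0,40,0,0,0,0,0,0,40]'
python3 - <<'E'
from look import *
c=cam("wrist"); P=c["P"]; z=P[...,2]; cv2.imwrite("pics/w7.png",c["img"][:,:,::-1])
m=(z>22)&(z<34)&(abs(P[...,0]-650)<45)&(abs(P[...,1]+65)<50)
if m.sum(): print(rect(P[...,:2][m]),m.sum(),np.median(z[m]))
go(416.5,360.5,200,0)
E
```

```text
time_s: 27.23
position: [651.0, -64.9, 16.5]
eef_rot: [0.754, 0.656, 0.0, 0.0]
force: [-0.2, 0.3, 3.4]
gripper_width: 26.2
time_s: 27.4
position: [651.0, -64.9, 16.4]
eef_rot: [0.754, 0.656, 0.0, 0.0]
force: [-1.7, 0.7, 9.8]
gripper_width: 25.7
time_s: 27.82
position: [650.6, -64.9, 14.8]
eef_rot: [0.755, 0.656, -0.0, -0.0]
force: [1.0, -0.3, 0.6]
gripper_width: 40.2
time_s: 28.48
position: [652.2, -65.3, 193.4]
eef_rot: [0.755, 0.656, 0.002, 0.002]
force: [-1.4, -0.2, -1.2]
gripper_width: 40.1
[651.7 -65.7  65.2  25.9  82.5] 2184 28.278129027862974
t 28.53 pos [650.8 -65.  191.3] th 82.0 tilt [ 0.001 -0.    -1.   ] F [-0.4  0.1 -0.8] w 39.9 | wz 1.432 shift [ -5.856 -10.637  -0.217] q6 -0.07
```

View pics/w7.png

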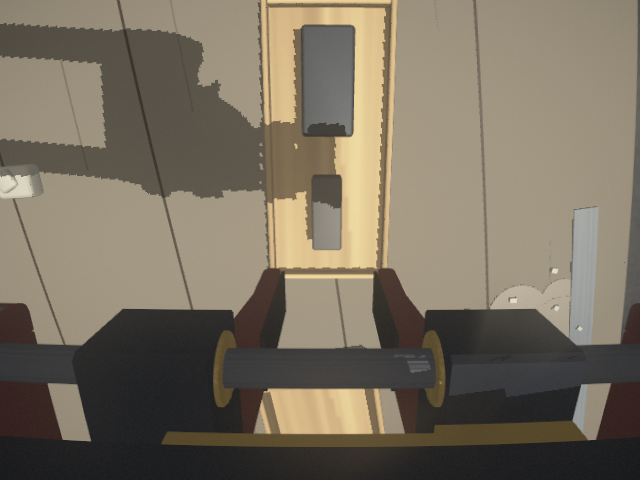

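Both stones lie flat in the tray, the big one at (327,80) and the small one at (327,212). Now the mallet, keeping the jaw heading and coming in from above.

```bash
python3 -c "
from look import *
go(416.3,361,215,82)"
```

```text
t 28.53 pos [650.8 -65.  191.3] th 82.0 tilt [ 0.001 -0.    -1.   ] F [-0.4  0.1 -0.8] w 39.9 | wz 0.001 shift [ 9.73  -7.286 -0.592] q6 -0.07
```

```bash
python3 -m crank '[0,0,0,0,0,-0.6,70,0,0,0,0.695,-0.52,0,70,0,0,0,0.695,-0.52,0,70,0,0,0,0.695,-0.52,0,70,0,0,0,0.695,-0.52,0,70,0,0,0,0.695,-0.52,0,70,0,0,0,0.695,-0.52,0,70,0,0,0,0.695,-0.52,0,70,0,0,0,0.695,-0.52,0,70,0,0,0,0.695,-0.52,0,70,0,0,0,0.695,-0.52,0,70,0,0,0,0.695,-0.52,0,70]'
python3 -m crank '[0,0,0,0.695,-0.52,0,70,0,0,0,0.695,-0.52,0,70,0,0,0,0.695,-0.52,0,70,0,0,0,0,0,0,70,0,0,0,0,0,0,70]'
python3 - <<'E'
from look import *
c=cam("wrist"); P=c["P"]; z=P[...,2]; cv2.imwrite("pics/w8.png",c["img"][:,:,::-1])
m=(abs(P[...,0]-416)<60)&(abs(P[...,1]-361)<60)
for a,b in((158,175),(100,150),(5,46)):
    q=m&(z>a)&(z<b); print(a,q.sum(), rect(P[...,:2][q]) if q.sum() else "")
go(416.3,361,108,82)
E
```

```text
time_s: 29.53
position: [464.0, 270.3, 212.9]
eef_rot: [0.755, 0.656, -0.002, -0.001]
force: [0.1, -0.2, -0.8]
gripper_width: 70.0
time_s: 29.95
position: [414.2, 361.4, 213.1]
eef_rot: [0.753, 0.658, -0.002, -0.0]
force: [0.5, 0.8, -0.5]
gripper_width: 70.1
158 1212 [418.1 368.   22.6  22.3  39.3]
100 566 [419.7 375.5  25.8  10.7 -12.1]
5 1340 [419.1 374.3  49.4  37.3  -8.9]
t 30.0 pos [415.1 360.4 213.3] th 82.1 tilt [-0.002 -0.002 -1.   ] F [ 0.5 -0.9  0. ] w 69.9 | wz 0.003 shift [0.019 0.029 2.633] q6 0.73
```

View pics/w8.png

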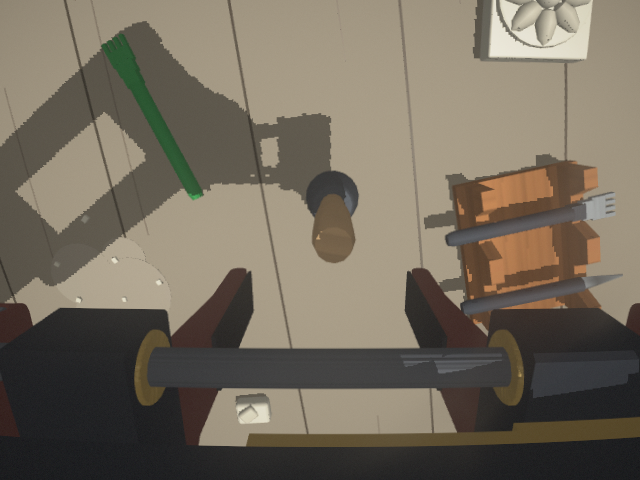

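The mallet handle's top is at (334,243) and the iron head at (332,195). Both chisels are well seated in the rack on the right. I'll use (417.5,366), since the oblique views bias the handle either way.

```bash
python3 -m crank '[0,0,0,0.147,0.04,0.5,70,0,0,0,0,0,0.7,70,0,0,0,0,0,0.7,70,0,0,0,0,0,0.5,70,0,0,0,0,0,0.22,70,0,0,0,0,0,0,70,0,0,0,0,0,0,12,0,0,0,0,0,0,12,0,0,0,0,0,0,12,0,0,0,0,0,0,12,0,0,0,0,0,0,12,0,0,0,0,0,0,12]' 45
python3 -m crank '[0,0,0,0,0,0,12,0,0,0,0,0,0,12,0,0,0,0,0,0,12]'
python3 -m crank '[0,0,0,0,0,-0.3,12,0,0,0,0,0,-0.6,12,0,0,0,0,0,-0.8,12,0,0,0,0,0,-0.8,12,0,0,0,0,0,-0.3,12,0,0,0,0,0,0,12,0,0,0,0,0,0,12]'
python3 -c "
from look import *
go(615.7,-283,215,82)"
```

```text
time_s: 31.0
position: [418.9, 366.7, 110.9]
eef_rot: [0.754, 0.656, 0.001, 0.0]
force: [-0.8, -0.2, 0.6]
gripper_width: 33.4
time_s: 31.25
position: [418.1, 366.7, 110.6]
eef_rot: [0.755, 0.656, -0.0, -0.0]
force: [-3.1, 0.2, 5.2]
gripper_width: 26.2
time_s: 31.83
position: [418.1, 366.0, 221.4]
eef_rot: [0.754, 0.656, -0.0, 0.0]
force: [0.0, -0.8, -9.1]
gripper_width: 26.4
t 31.83 pos [418.1 366.  221.4] th 82.0 tilt [-0.001 -0.001 -1.   ] F [ 0.  -0.8 -9.1] w 26.4 | wz 0.001 shift [-15.379   7.149   0.159] q6 0.73
```

```bash
python3 -m crank '[0,0,0,-0.32,0.149,0,12,0,0,0,-0.641,0.298,0,12,0,0,0,-0.641,0.298,0,12,0,0,0,-0.641,0.298,0,12,0,0,0,-0.641,0.298,0,12,0,0,0,-0.641,0.298,0,12,0,0,0,-0.641,0.298,0,12,0,0,0,-0.641,0.298,0,12,0,0,0,-0.641,0.298,0,12,0,0,0,-0.641,0.298,0,12,0,0,0,-0.641,0.298,0,12,0,0,0,-0.641,0.298,0,12]'
python3 -m crank '[0,0,0,-0.641,0.298,0,12,0,0,0,-0.641,0.298,0,12,0,0,0,-0.641,0.298,0,12,0,0,0,-0.641,0.298,0,12,0,0,0,-0.641,0.298,0,12,0,0,0,-0.641,0.298,0,12,0,0,0,-0.641,0.298,0,12,0,0,0,-0.641,0.298,0,12,0,0,0,-0.641,0.298,0,12,0,0,0,-0.641,0.298,0,12,0,0,0,-0.641,0.298,0,12,0,0,0,-0.641,0.298,0,12]'
python3 -m crank '[0,0,0,-0.32,0.149,0,12,0,0,0,0,0,0,12,0,0,0,0,0,0,12,0,0,0,0,0,0,12]'
python3 -c "
from look import *
go(615.7,-283,118.5,82)"
```

```text
time_s: 32.83
position: [511.5, 53.6, 219.5]
eef_rot: [0.755, 0.656, -0.002, -0.002]
force: [0.3, 0.6, -6.8]
gripper_width: 26.4
time_s: 33.83
position: [610.5, -270.0, 218.4]
eef_rot: [0.755, 0.656, -0.001, -0.003]
force: [0.4, 0.4, -7.8]
gripper_width: 26.1
time_s: 34.17
position: [615.0, -281.4, 219.9]
eef_rot: [0.755, 0.656, -0.0, -0.002]
force: [0.4, 0.1, -6.9]
gripper_width: 26.2
t 34.17 pos [ 615.  -281.4  219.9] th 82.0 tilt [-0.004  0.003 -1.   ] F [ 0.4  0.1 -6.9] w 26.2 | wz 0.0 shift [-0.038  0.023  2.535] q6 -0.39
```

```bash
python3 -m crank '[0,0,0,0,0,0.4,12,0,0,0,0,0,0.7,12,0,0,0,0,0,0.7,12,0,0,0,0,0,0.4,12,0,0,0,0,0,0.2,12,0,0,0,0,0,0.05,12,0,0,0,0,0,0,12,0,0,0,0,0,0,12]'
python3 -m crank '[0,0,0,0,0,0.04,12,0,0,0,0,0,0,12]'
python3 -c "
from look import *
go(615.7,-283,116.8,82)"
```

```text
time_s: 34.83
position: [617.6, -282.7, 125.5]
eef_rot: [0.754, 0.656, 0.0, 0.001]
force: [0.5, -0.2, -7.0]
gripper_width: 26.1
time_s: 35.0
position: [617.4, -283.0, 123.9]
eef_rot: [0.754, 0.656, 0.0, 0.001]
force: [-0.6, 0.6, -7.1]
gripper_width: 26.2
t 35.0 pos [ 617.4 -283.   123.9] th 82.0 tilt [ 0.002 -0.001 -1.   ] F [-0.6  0.6 -7.1] w 26.2 | wz 0.001 shift [-0.006 -0.043  0.177] q6 -0.39
```

```bash
python3 -m crank '[0,0,0,0,0,0.1,12,0,0,0,0,0,0,12]'
python3 -m crank '[0,0,0,0,0,0.04,12,0,0,0,0,0,0,12]'
python3 -m crank '[0,0,0,0,0,0.03,12,0,0,0,0,0,0,12]'
```

```text
time_s: 35.17
position: [616.5, -282.6, 118.5]
eef_rot: [0.755, 0.656, 0.0, 0.0]
force: [-0.3, 0.2, -7.9]
gripper_width: 26.3
time_s: 35.33
position: [616.5, -282.6, 116.7]
eef_rot: [0.755, 0.656, -0.0, -0.0]
force: [0.5, -0.6, -7.7]
gripper_width: 26.6
time_s: 35.5
position: [616.7, -282.7, 116.7]
eef_rot: [0.755, 0.656, 0.0, 0.0]
force: [-2.3, 0.6, -0.5]
gripper_width: 26.7
```

Contact: the load has gone off the wrist. Release and withdraw.

```bash
python3 -m crank '[0,0,0,0,0,0.01,12,0,0,0,0,0,0,30,0,0,0,0,0,0,34,0,0,0,0,0,0,45,0,0,0,0,0,0,60,0,0,0,0,0,0,70,0,0,0,0,0,0,70,0,0,0,0,0,0,70]'
python3 -m crank '[0,0,0,0,0,-0.4,70,0,0,0,0,0,-0.8,70,0,0,0,0,0,-0.8,70,0,0,0,0,0,-0.8,70,0,0,0,0,0,-0.8,70,0,0,0,-0.8,0,0,70,0,0,0,-0.8,0,0,70,0,0,0,-0.8,0,0,70,0,0,0,-0.8,0,0,70,0,0,0,-0.8,0,0,70,0,0,0,0,0,0,70,0,0,0,0,0,0,70]'
python3 - <<'E'
from look import *
c=cam("top"); P=c["P"]; z=P[...,2]; hsv=cv2.cvtColor(c["img"],cv2.COLOR_RGB2HSV)
def rep(n,x,y,rx,ry,a,b):
    m=(abs(P[...,0]-x)<rx)&(abs(P[...,1]-y)<ry)&(z>a)&(z<b); print(n,rect(P[...,:2][m]) if m.sum() else None,m.sum(),np.median(z[m]).round(1))
rep("big",667,43,60,60,26,45);rep("small",651,-65,45,50,22,40);rep("mallet top",616,-283,50,50,150,190)
rep("carving",615,514,70,70,25,55)
m=np.zeros(z.shape,bool);m[130:250,520:560]=1;m&=(z>5)&(z<40);print("rasp",rect(planemap(c,15)[m]))
m=(hsv[...,1]<90)&(abs(P[...,0]-600)<85)&(abs(P[...,1]-291)<70)&(z>25)&(hsv[...,2]<75)
for s,n in((P[...,1]<290,"point"),(P[...,1]>290,"claw")): q=m&s; print(n,rect(P[...,:2][q]),np.percentile(z[q],[10,50,90]).round(1))
cv2.imwrite("pics/end.png",c["img"][:,:,::-1]); print(sense()["time_s"])
E
```

```text
time_s: 36.17
position: [616.8, -282.6, 115.3]
eef_rot: [0.755, 0.656, 0.0, 0.0]
force: [0.8, -0.3, 0.0]
gripper_width: 64.1
time_s: 37.17
position: [593.8, -442.7, 258.7]
eef_rot: [0.755, 0.655, 0.0, -0.0]
force: [-0.6, 0.7, -0.2]
gripper_width: 69.9
big [665.7  41.9  85.2  42.9  81.9] 581 35.0
small [649.5 -65.8  64.4  26.9  82. ] 267 29.3
mallet top [ 614.  -280.2   25.9   22.9   21.7] 116 168.5
carving [616.2 515.8  98.5  89.3  82.3] 902 31.4
rasp [ 649.1 -511.1  250.5   86.8    8.3]
point [596.6 253.3 141.3  14.1   3.2] [39.7 44.7 49.9]
claw [579.9 324.9 127.   14.7   3.9] [38.9 44.  49.3]
37.2167
```

View pics/end.png

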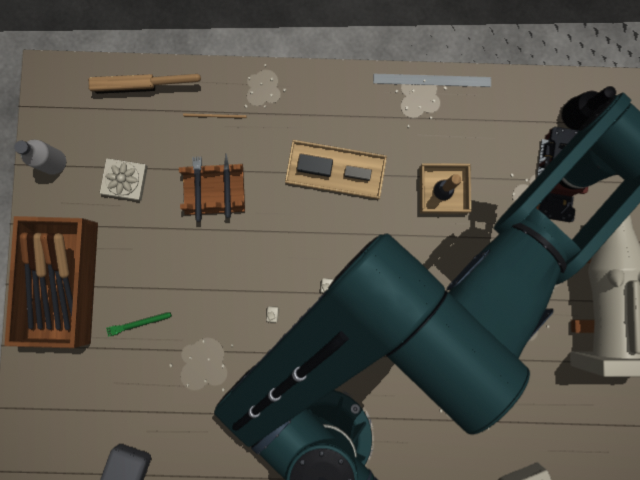

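The final top view shows the chisels in the rack at (198,190) and (227,188), the stones in the tray at (314,165) and (357,173), and the mallet upright in the box at (447,187). The rosette slab is unmoved and the arm is clear. The rasp is hidden behind the arm, but nothing came near it.

```bash
python3 -m crank '[0,0,0,0,0,0,70,0,0,0,0,0,0,70]'; python3 -c "
from workcell import hand_in; print(hand_in())"
```

```text
time_s: 37.38
position: [594.9, -439.5, 259.4]
eef_rot: [0.754, 0.657, 0.0, -0.0]
force: [0.7, -0.2, -0.0]
gripper_width: 70.1
the job is handed in; nothing more can be done
None
```

I put all five tools away in the order asked and handed the job in at about 37 s. I placed the point chisel, the claw chisel, the big stone, the small stone, then the mallet.

The last checks, from the top camera just before handing in:
- **Chisels:** each lies across both rails in its own notch. Their tops measured about 44–45 mm (expected 46), within 1–2° of the rack.
- **Stones:** both lie flat in the tray, one beside the other along its length. Their tops were at 35 and 29 mm, as expected.
- **Mallet:** it stands upright near the middle of the box, with its top at about 168 mm (expected 171).
- **Carving:** its centre measured within 2 mm of where it started.
- **Forces:** the highest wrist force reported was about 10 N, and it read near zero after each release.

**Not confirmed:** the arm hid the rasp in the last picture, so that measurement was no use. The arm was never brought low near the rasp, but I could not check that it is still in place.

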